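# Rock a stuck locating block out of its nest

### The job

Free the steel locating block that is stuck in the spring pocket of its nest, and hold it up just clear. Do not pull it straight: the nest only sits on its two dowels and would come up with the block. Take the block by its head and, while its foot is still in the pocket, rock it side to side along the slot by five to ten degrees (first toward the robot's left, then right, and so on), easing it up a little with each rock, so that the nest stays down on its plate. Finish with the gripper still holding the block upright over the pocket, its foot one to three centimetres above the top of the nest. Leave the other things on the bench where they are.

Things in the scene. Friction and masses are not known exactly. Their poses are not given: they have to be found in the camera images.
- block: loose steel locating block, 78 mm tall, about 0.25 kg, upright, underside on the pocket floor 18 mm above the bench. Origin: centre of its underside; z up, y along the slot. Up from there: nose 20 mm (y), 0-6 mm; tongue 44 (y) x 12 (x) mm, 6-34 mm, pinched by the jaws; head 28 (y) x 24 (x) mm, 34-78 mm: grip it across the 28 mm, one finger each side along y
- block_top (a point): centre of the top face of the block's head, 78 mm above its underside
- base: dark steel base plate 110 (x) x 136 (y) x 8 mm, bolted to the bench. Origin: centre of its underside, straight below the pocket; y (robot's left, turned by up to 0.4 rad) runs along the slot, the direction of rocking. It carries two dowels at y = +-50 mm, 38 mm high, and on them the aluminium nest, 84 x 116 mm
- pocket (a point): centre of the pocket floor in the nest, 18 mm above the bench. The pocket is 54 mm long (y, end walls 10 mm high): the tongue has about 5 mm to spare at each end. The jaws lose the tongue once the block has risen 22 mm; its underside passes the top of the nest at 28 mm
- nest_top (a point): middle of the slot at the level of the jaw tops, the top of the nest, 46 mm above the bench. The fixed cheek lies 6 to 18 mm to the far side (x) of it, the spring-loaded jaw 6 to 18 mm to the near side; a lower spring backing stands 32 to 40 mm to the near side
- rock_axis (a point): point in the slot 17 mm above the pocket floor: turned about the x direction through it, the block can lean 0.2 rad to either side without jamming on the pocket ends (its nose touches the floor unless it also rises about 1.5 mm)
- nest (a joint): lift of the nest on its dowels in m; 0 = seated, held only by its weight of about 9 N. The jaws grip the block with 16 to 22 N against a straight pull and about 0.5 N m against leaning (grip firmly, 40 N or more). While it turns, friction is spent on the turning and little resists a slow rise: 3 mm per rock from 0.17 rad left to 0.17 right is easy; rise without turning lifts the nest
- relay: loose relay module, 37x46x31 mm, left of the base plate; bystander, origin under its centre
- heatsink: loose finned heat sink, 90x50x34 mm, right of the base plate; bystander, origin under its centre
- hexset: loose hex key case, 30x95x26 mm, in front of the base plate; bystander, origin under its centre
- coil: loose standing wire coil, 45 mm across, 97 mm tall, behind and left of the base plate; bystander, origin under its centre

How it is judged:
By the outcome, as a careful person would: the job done as asked, in the order asked, and still so for the second after the job is handed in, while the arm keeps its last pose, push and grip.
It also fails if it takes over 58 s, if anything falls off the work surface, if the arm or the gripper's body presses on something with over 40 N, if the wrist force passes 120 N, or if a joint passes its speed limit or range.

### The arm

A 7-joint arm with a two-finger parallel gripper is mounted at the origin on a cart in front of the work surface, level with it; the furniture and walls round the work are solid. World frame = base frame: x ahead of the robot, y to its left, z up, the work surface at z = 0. Lengths are in m, angles in rad, forces in N, time in s.
With the tool pointing down it reaches from about 0.35 to 0.9 m from the base axis. Payload 8.1 kg.
Tool frame: the origin (TCP) lies midway between the tips of the shut fingers; the grasp point (between the pads) lies 19 mm behind it; z points along the fingers, y is the line along which they close (so a half turn about z gives the same grasp; the last joint's range is limited). The gripper opens to 85 mm and grips with 20 to 120 N. Pads are 22 mm wide; open, the fingers measure 114 mm over their backs; the gripper's body (76 mm by 85 mm) begins 54 mm behind the grasp point. The pads swing forward as they close: fully open they stand 13 mm farther back than shut.
Start: joints at [-1.267, 0.434, 0.025, 1.573, -0.012, 1.134, -0.075], TCP at [0.247, 0.574, 0.231] pointing down, gripper open.
Joint ranges: [-2.62, 2.62], [-0.44, 2.09], [-1.27, 1.32], [0.08, 2.57], [-1.32, 4.46], [0.12, 2], [-2.74, 2.74]. Speed limits (rad/s): [2.22, 2.22, 3.01, 3.01, 3.14, 3.14, 3.14].

### API

Orientations are given as [roll, pitch, yaw] about the fixed x, y, z axes, in that order (R = Rz(yaw) Ry(pitch) Rx(roll)).
In Python, from cell import r gives the robot as it stands.
- The arm moves only by the shell command python3 nudge.py 'ROWS' [FORCE]. ROWS is a JSON object whose key "moves" holds a list of rows, 1 to 8 of them, each of 7 numbers: the finger opening in m, then dx, dy, dz in normalised numbers (1 is 800 mm), then a rotation vector rx, ry, rz in normalised numbers (1 is pi rad); each row shifts and turns the commanded pose from where the row before left it, along the tool's axes as they then stand; what a row does not reach is not made up. A row lasts 1/12 s, in which the tool goes at most 0.0417 m and 0.125 rad, less where a joint would pass 70% of its speed; a pose out of reach is approached as far as the arm can. The fingers move at their own pace and stop on an object; FORCE is the grip in N (left out, the last holds). Time passes only in rows, so rows that do not move let the fingers close. It prints the time, the measured TCP pose, the force, the opening and the grip force at its end. A shift or turn number past 1, either way, is cut back to 1. Input that does not fit is refused with a message, and nothing moves.
- r.state(): the state, without advancing time (a new reading comes with each control period).
- r.read_camera(name): name is "scene" or "top" or "wrist"; returns the picture (420x560x3 uint8, red, green, blue); there is no depth.
- r.camera_info(name): a dict with "vertical_fov" (degrees; the focal length in pixels is half the picture's height over the tangent of half this angle, whatever the lens; pixels are square), "cx", "cy" (the principal point, pixels), "dist_coeffs" ([k1, k2, p1, p2, k3] as OpenCV has them; the pictures are not rectified), "rvec" (rotation vector, rad) and "tvec" (3), from world to camera coordinates, as OpenCV has them; the wrist camera has in their place "T_tool_cam" (4x4, takes a point from camera to tool coordinates, whose origin is the TCP and whose axes are the flange's). Camera axes: x right, y down, z forward; pixel columns grow to the right and rows downward; lengths in m; the calibration is good to about 2 mm. A picture is of the moment at which its call begins: read the wrist's pose just before it. camera_info takes no time and is no camera call.
- r.sign_off(): hands the job in; it is judged then, once.
The state is a dict: "t": time; "joints": joint angles; "qd": joint speeds; "joint_efforts": joint torques, N m; "position": TCP position; "tcp_rot": TCP orientation; "force": force on the tool from outside, world axes, zero at the start; "torque": the same for the moment, N m; "gripper_width": finger opening in m; "finger_force": force on a finger pad.
Only numpy, scipy, OpenCV 4.12 (cv2) and the standard library are available. Lean on these libraries where they do the work, as an engineer would, in place of code of your own. Each camera call takes 0.05 s, during which the arm holds its last target. There are 200 camera calls.

## Working session

There is one attempt and no reset: what is moved stays moved. The work goes in short steps, Python scripts to look and compute and a shell command to move; the robot and the scene stay as the last step left them, time stands still between calls to the robot, and variables do not carry over. Pictures are saved under pics/ and viewed, at most 10 in all, crops included, and the job is handed in when it is done.

```bash
ls; mkdir -p pics; python3 - <<'E'
from cell import r
import cv2
s=r.state();print(s)
for n in("top","scene"):
    cv2.imwrite(f"pics/{n}0.png",r.read_camera(n)[:,:,::-1]);print(n,r.camera_info(n))
print(r.camera_info("wrist"))
E
```

```text
cell.py
nudge.py
pics
{'t': 0.0, 'joints': array([-1.26662758,  0.43519074,  0.02497711,  1.57410707, -0.01157885,
        1.1339863 , -0.07511642]), 'qd': array([-2.13223738e-04,  1.71091918e-03, -2.63895639e-05,  5.59505193e-04,
       -6.87546274e-04, -2.05612726e-04, -2.47851340e-04]), 'joint_efforts': array([-9.64055289e-04, -6.70459914e+01,  1.02418598e+00, -3.16217244e+01,
        1.54958374e-02,  1.23097232e-02,  3.70601572e-05]), 'position': array([0.24713851, 0.5735127 , 0.23054219]), 'tcp_rot': array([-3.14005417e+00,  1.60911912e-04,  2.73474292e+00]), 'force': array([ 0.27796291, -0.0101813 ,  0.20025354]), 'torque': array([ 0.01235197, -0.04112754, -0.07151816]), 'finger_force': 0.0, 'gripper_width': 0.08532088912877094}
top {'vertical_fov': 54.02059209143709, 'cx': 281.49049009602743, 'cy': 208.9486595654628, 'dist_coeffs': array([-0.09728512,  0.        ,  0.        ,  0.        ,  0.        ]), 'rvec': array([ 2.22238745, -2.16252091,  0.02746598]), 'tvec': array([0.0525194 , 0.51039386, 0.91354222])}
scene {'vertical_fov': 50.67420000119444, 'cx': 279.4833988499814, 'cy': 208.91633414476894, 'dist_coeffs': array([-0.00062507,  0.        ,  0.        ,  0.        ,  0.        ]), 'rvec': array([ 2.2309096 , -0.59056266,  0.27137455]), 'tvec': array([-0.42729571,  0.24676406,  0.77302387])}
{'vertical_fov': 71.10458584661924, 'cx': 282.69802503740596, 'cy': 210.0418120356387, 'dist_coeffs': array([-0.04811047,  0.        ,  0.        ,  0.        ,  0.        ]), 'T_tool_cam': array([[-5.41361311e-04, -9.51354072e-01, -3.08099231e-01,
         7.91251454e-02],
       [ 9.99999764e-01, -3.84797562e-04, -5.68915590e-04,
         3.76893290e-04],
       [ 4.22684331e-04, -3.08099466e-01,  9.51354056e-01,
        -1.41932921e-01],
       [ 0.00000000e+00,  0.00000000e+00,  0.00000000e+00,
         1.00000000e+00]])}
```

View pics/top0.png

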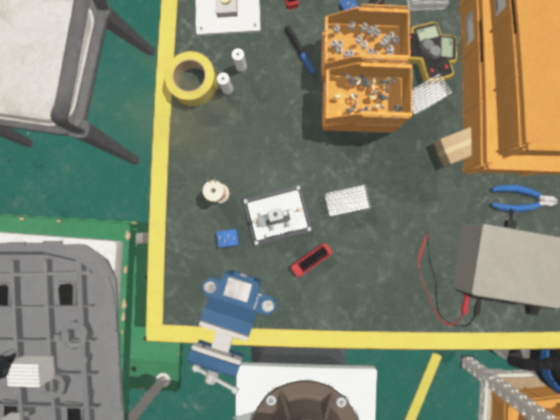

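View pics/scene0.png

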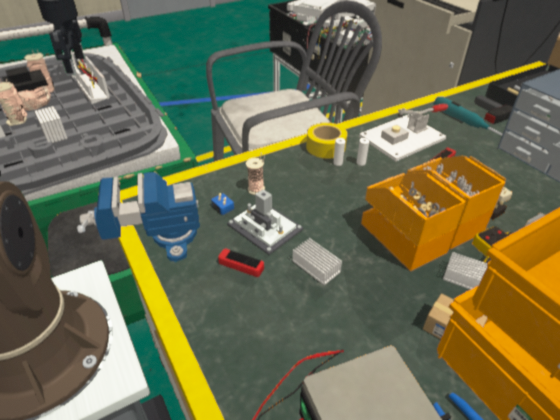

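The top view shows the nest on its plate at about (278,214), the relay (blue) at (227,238), the hex key case (red) at (311,260), the heat sink at (347,200) and the coil at (215,191). The scene view agrees, with the block standing at about (264,203). I'll cast rays for a coarse position before moving the wrist camera over it.

```bash
cat > h.py <<'E'
import numpy as np, cv2
from scipy.spatial.transform import Rotation as R
from cell import r
def cam(n, s=None):
    c=r.camera_info(n); f=210/np.tan(np.radians(c["vertical_fov"]/2))
    K=np.array([[f,0,c["cx"]],[0,f,c["cy"]],[0,0,1]])
    if n=="wrist":
        T=np.eye(4);T[:3,:3]=R.from_euler("xyz",s["tcp_rot"]).as_matrix();T[:3,3]=s["position"]
        T=T@np.array(c["T_tool_cam"]); return K,c["dist_coeffs"],T[:3,:3],T[:3,3]
    M=cv2.Rodrigues(c["rvec"])[0]; return K,c["dist_coeffs"],M.T,-M.T@c["tvec"]
def onplane(px,z,C):
    K,d,M,o=C
    u=cv2.undistortPoints(np.float64(px).reshape(-1,1,2),K,d)[:,0]
    v=np.c_[u,np.ones(len(u))]@M.T
    return o+v*((z-o[2])/v[:,2])[:,None]
def proj(P,C):
    K,d,M,o=C
    return cv2.projectPoints(np.float64(P).reshape(-1,3),cv2.Rodrigues(M.T)[0],-M.T@o,K,d)[0][:,0]
E
python3 - <<'E'
from h import *
C=cam("top")
print(onplane([[278,214],[227,238],[311,260],[347,200],[215,191]],0.02,C), onplane([[245,205],[302,187],[311,226],[254,244]],0.008,C))
s=r.state();print(R.from_euler("xyz",s["tcp_rot"]).as_matrix())
I=cv2.imread("pics/top0.png")[170:290,180:390];J=cv2.imread("pics/scene0.png")[150:290,190:360]
cv2.imwrite("pics/z.png",np.vstack([cv2.resize(I,(525,300),interpolation=2),cv2.resize(J,(525,300),interpolation=2)]))
E
```

```text
[[ 0.49696391  0.07372498  0.02      ]
 [ 0.44045066  0.18572219  0.02      ]
 [ 0.39713782 -0.00212539  0.02      ]
 [ 0.53224623 -0.078849    0.02      ]
 [ 0.54457503  0.21616964  0.02      ]] [[ 0.51558727  0.14907726  0.008     ]
 [ 0.55967706  0.02159771  0.008     ]
 [ 0.47235557 -0.00085455  0.008     ]
 [ 0.4283768   0.12610028  0.008     ]]
[[-9.18346654e-01  3.95776725e-01 -4.55901031e-04]
 [ 3.95776975e-01  9.18345723e-01 -1.31102414e-03]
 [-1.00198077e-04 -1.38440976e-03 -9.99999037e-01]]
```

View pics/z.png

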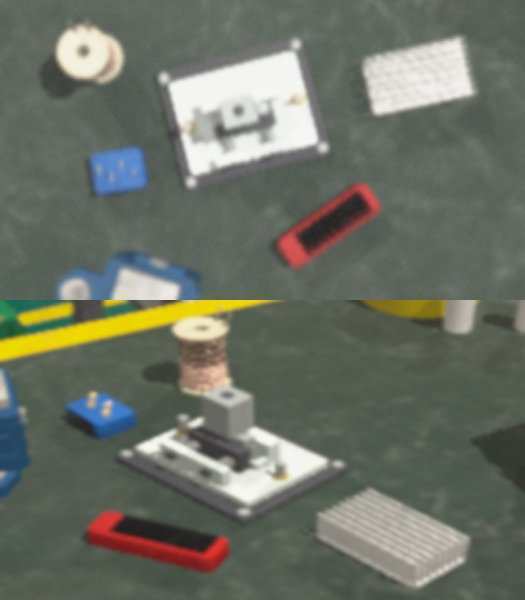

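The crops show the head in a nest whose slot runs left-right with a turn of about 0.33 rad; the base centre is near (0.494, 0.074). Moving the wrist camera over it.

The rows are not in the units I measure in: shifts go in shares of 800 mm and turns go in shares of pi rad. I convert before sending: -0.035 m is -0.0438, -0.026 m is -0.0325.

```bash
python3 nudge.py '{"moves":[[0.085,0,0,-0.0438,0,0,0],[0.085,0,0,-0.0438,0,0,0],[0.085,-0.0325,-0.0281,0,0,0,0],[0.085,-0.0325,-0.0281,0,0,0,0],[0.085,-0.0325,-0.0281,0,0,0,0],[0.085,-0.0325,-0.0281,0,0,0,0]]}' && python3 nudge.py '{"moves":[[0.085,-0.0325,-0.0281,0,0,0,0],[0.085,-0.0325,-0.0281,0,0,0,0],[0.085,-0.0325,-0.0281,0,0,0,0],[0.085,-0.0325,-0.0281,0,0,0,0],[0.085,-0.0325,-0.0281,0,0,0,0],[0.085,-0.0325,-0.0281,0,0,0,0]]}' && python3 nudge.py '{"moves":[[0.085,-0.0325,-0.0281,0,0,0,0],[0.085,-0.0325,-0.0281,0,0,0,0],[0.085,-0.0325,-0.0281,0,0,0,0],[0.085,-0.0325,-0.0281,0,0,0,0],[0.085,-0.0325,-0.0281,0,0,0,0],[0.085,-0.0325,-0.0281,0,0,0,0]]}' && python3 nudge.py '{"moves":[[0.085,0,0,0,0,0,-0.0293],[0.085,0,0,0,0,0,-0.0293],[0.085,0,0,0,0,0,-0.0293],[0.085,0,0,0,0,0,-0.0293],[0.085,0,0,0,0,0,-0.0293],[0.085,0,0,0,0,0,-0.0293],[0.085,0,0,0,0,0,-0.0293],[0.085,0,0,0,0,0,-0.0293]]}'
```

```text
t: 0.6
position: [0.3075, 0.4486, 0.301]
tcp_rot: [-3.141, 0.0, 2.735]
force: [0.8, 0.4, 0.1]
gripper_width: 0.085
finger_force: 0.0
t: 1.1
position: [0.3973, 0.2627, 0.3011]
tcp_rot: [-3.141, -0.0, 2.735]
force: [0.3, 0.2, -0.3]
gripper_width: 0.0847
finger_force: 0.0
t: 1.6
position: [0.4871, 0.0771, 0.3012]
tcp_rot: [-3.142, -0.0, 2.735]
force: [-0.0, 0.2, -0.1]
gripper_width: 0.085
finger_force: 0.0
t: 2.27
position: [0.4866, 0.0787, 0.301]
tcp_rot: [3.142, -0.001, -2.808]
force: [1.0, -0.1, 0.1]
gripper_width: 0.085
finger_force: 0.0
```

```bash
python3 nudge.py '{"moves":[[0.085,0,0,0,0,0,0],[0.085,0,0,0,0,0,0]]}'; python3 - <<'E'
from h import *
import pickle
s=r.state();I=r.read_camera("wrist");pickle.dump((s,I),open("w1.pkl","wb"))
print(s["position"],s["tcp_rot"])
C=cam("wrist",s);print(proj([[.494,.074,.096],[.494,.074,0.008]],C))
cv2.imwrite("pics/w1.png",I[:,:,::-1])
E
```

```text
t: 2.43
position: [0.4867, 0.0786, 0.3011]
tcp_rot: [3.142, -0.0, -2.815]
force: [0.1, -0.3, 0.3]
gripper_width: 0.0854
finger_force: 0.0
[0.48670774 0.07864712 0.30109487] [ 3.14154078e+00 -4.97388838e-04 -2.81543006e+00]
[[276.93951924 188.12967179]
 [278.04181881 174.25015341]]
```

View pics/w1.png

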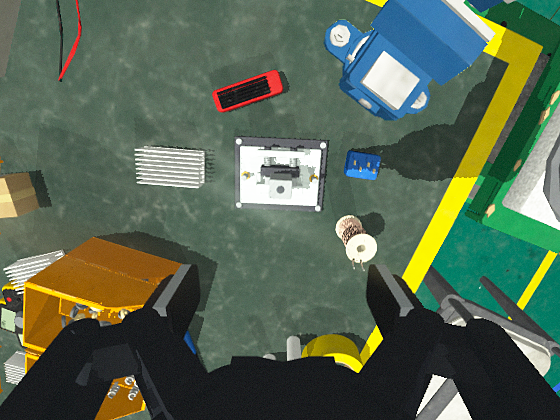

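The wrist view shows the plate with corners near (238,142), (323,141), (319,208), (239,205), and the head top at (280,188). I'll go lower for a finer measurement.

Scaled: 0.03 m is 0.0375.

```bash
python3 nudge.py '{"moves":[[0.085,0,0,0.0375,0,0,0],[0.085,0,0,0.0375,0,0,0],[0.085,0,0,0.0375,0,0,0],[0.085,0,0,0,0,0,0],[0.085,0,0,0,0,0,0]]}'; python3 - <<'E'
from h import *
import pickle
s=r.state();I=r.read_camera("wrist");pickle.dump((s,I),open("w2.pkl","wb"))
C=cam("wrist",s);c=proj([[.494,.074,.06]],C)[0];print(c)
x,y=int(c[0])-90,int(c[1])-75
print(x,y);cv2.imwrite("pics/w2.png",cv2.resize(I[y:y+150,x:x+190,::-1],None,fx=4,fy=4,interpolation=cv2.INTER_CUBIC))
E
```

```text
t: 2.9
position: [0.486, 0.0785, 0.2108]
tcp_rot: [-3.141, -0.003, -2.814]
force: [0.4, 0.3, -0.0]
gripper_width: 0.0849
finger_force: 0.0
[275.90575144 201.52211788]
185 126
```

View pics/w2.png

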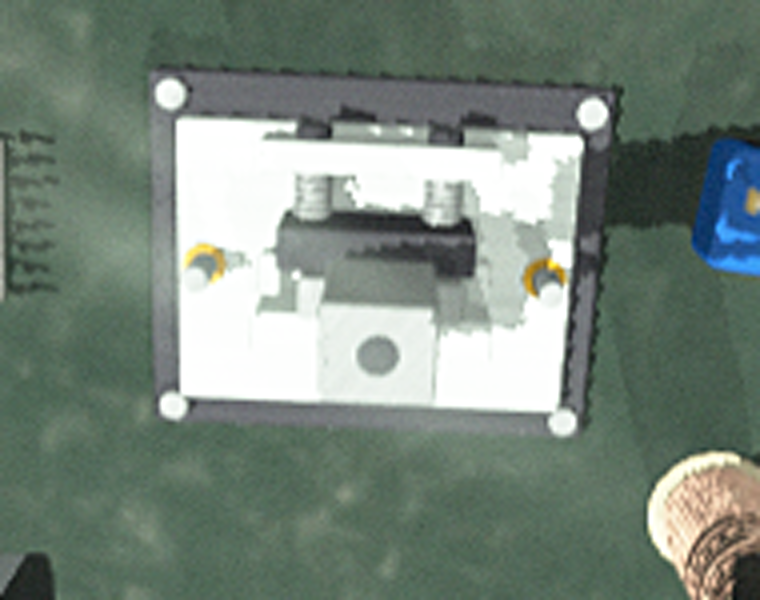

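The crop shows plate screws at (171,94), (592,112), (563,421), (173,406), the head-top hole at (378,355), and the head-top face corners at (322,308), (436,306), (435,403), (322,401). The dowel tips are near (198,275) and (549,287).

```bash
python3 - <<'E'
from h import *
import pickle
s,I=pickle.load(open("w2.pkl","rb"));C=cam("wrist",s)
f=lambda p:(np.array(p)+.5)/4-.5+[185,126]
P=onplane(f([[171,94],[592,112],[563,421],[173,406]]),.010,C);print(P.round(4),P.mean(0))
for a,b in((0,1),(3,2)):
    v=P[b]-P[a];print("yaw",np.arctan2(-v[0],v[1]),np.linalg.norm(v))
for a,b in((0,3),(1,2)):
    v=P[b]-P[a];print("yaw",np.arctan2(v[1],v[0]),np.linalg.norm(v))
for z in(.038,.046):
    D=onplane(f([[198,275],[549,287]]),z,C);v=D[1]-D[0];print("dow",D.mean(0),np.arctan2(-v[0],v[1]),np.linalg.norm(v))
H=onplane(f([[378,355],[322,308],[436,306],[435,403],[322,401]]),.096,C);print(H.round(4),H[1:].mean(0))
m=R.from_euler("xyz",s["tcp_rot"]).as_matrix();print("tool y yaw",np.arctan2(-m[0,1],m[1,1]))
# top cam check
print("topcam",onplane([[180+238/2.5-.3,170+110/2.5-.3]],.096,cam("top")))
E
```

```text
[[0.4663 0.0047 0.01  ]
 [0.4322 0.1215 0.01  ]
 [0.5245 0.1483 0.01  ]
 [0.559  0.031  0.01  ]] [0.49548383 0.07638555 0.01      ]
yaw 0.28425582534074234 0.12173978925190491
yaw 0.2857256289207466 0.12228526261051535
yaw 0.2770651536049606 0.09634139953219037
yaw 0.28272282524445097 0.09615928657966119
dow [0.49322049 0.07573347 0.038     ] 0.2913722938634752 0.09742637884632006
dow [0.49114917 0.07517154 0.046     ] 0.29137229386347524 0.09495187630852042
[[0.4946 0.0782 0.096 ]
 [0.488  0.0625 0.096 ]
 [0.4792 0.087  0.096 ]
 [0.5016 0.0946 0.096 ]
 [0.5096 0.0694 0.096 ]] [0.49461611 0.07835663 0.096     ]
tool y yaw 0.3272791338557337
topcam [[0.49523575 0.07816588 0.096     ]]
```

Scaled: 0.03 m is 0.0375, -0.008 m is -0.01, 0.045 rad is 0.0143.

```bash
python3 nudge.py '{"moves":[[0.085,0,0,0,0,0,0.0143],[0.085,-0.01,-0.005,0.0375,0,0,0],[0.085,0,0,0.0375,0,0,0],[0.085,0,0,0.0375,0,0,0],[0.085,0,0,0,0,0,0],[0.085,0,0,0,0,0,0]]}'; python3 - <<'E'
from h import *
s=r.state();p=s["position"];m=R.from_euler("xyz",s["tcp_rot"]).as_matrix()
print(m.T@(np.array([.4948,.0774,.057])-p), "yaw",np.arctan2(-m[0,1],m[1,1]),m[:,2],s["torque"])
E
```

```text
t: 3.45
position: [0.4961, 0.0772, 0.1223]
tcp_rot: [-3.142, -0.0, -2.858]
force: [-0.2, -0.6, 1.0]
gripper_width: 0.085
finger_force: 0.0
[0.00115765 0.00053947 0.06532836] yaw 0.2834388837258185 [-4.07757968e-04 -1.54603728e-04 -9.99999905e-01] [-0.00140583 -0.02305542 -0.03304845]
```

Scaled: 0.016 m is 0.02, 0.001 m is 0.0013.

```bash
python3 nudge.py '{"moves":[[0.085,0.0013,0.0006,0.02,0,0,0],[0.085,0,0,0.02,0,0,0],[0.085,0,0,0.02,0,0,0],[0.085,0,0,0.02,0,0,0],[0.085,0,0,0,0,0,0]]}' 50 && python3 nudge.py '{"moves":[[0.04,0,0,0,0,0,0],[0.04,0,0,0,0,0,0],[0.04,0,0,0,0,0,0],[0.04,0,0,0,0,0,0],[0.04,0,0,0,0,0,0]]}' 50; python3 - <<'E'
from h import *
I=r.read_camera("wrist");cv2.imwrite("pics/w3.png",I[:,:,::-1])
E
```

```text
t: 3.87
position: [0.4953, 0.0778, 0.058]
tcp_rot: [3.141, 0.001, -2.857]
force: [-0.8, -0.1, 0.3]
gripper_width: 0.085
finger_force: 0.0
t: 4.28
position: [0.4951, 0.0775, 0.0582]
tcp_rot: [3.141, 0.001, -2.857]
force: [-1.0, -0.1, -0.5]
gripper_width: 0.04
finger_force: 0.0
```

View pics/w3.png

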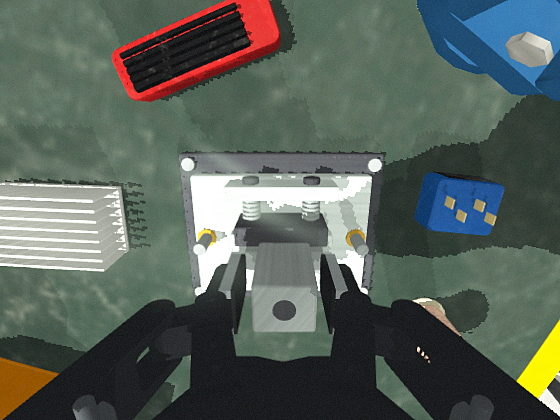

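The open fingers straddle the head evenly: pads at about columns 243 and 327, head from 253 to 316. Closing.

```bash
python3 nudge.py '{"moves":[[0.03,0,0,0,0,0,0],[0.03,0,0,0,0,0,0],[0.02,0,0,0,0,0,0],[0.02,0,0,0,0,0,0],[0.02,0,0,0,0,0,0],[0.02,0,0,0,0,0,0]]}' 70; python3 nudge.py '{"moves":[[0.02,0,0,0,0,0,0],[0.02,0,0,0,0,0,0],[0.02,0,0,0,0,0,0]]}' 80; python3 - <<'E'
from h import *
s=r.state();print(s["torque"],s["force"],s["position"],s["tcp_rot"])
E
```

```text
t: 4.83
position: [0.4946, 0.0776, 0.0575]
tcp_rot: [3.141, 0.0, -2.858]
force: [-2.0, 1.0, 5.9]
gripper_width: 0.0272
finger_force: 68.5
t: 5.08
position: [0.4946, 0.0776, 0.0576]
tcp_rot: [3.141, 0.0, -2.858]
force: [-2.0, 0.4, 5.6]
gripper_width: 0.0273
finger_force: 78.1
[ 0.30606419  0.39632927 -0.13814692] [-2.02032641  0.40703068  5.60416002] [0.49458376 0.07757019 0.0575657 ] [ 3.14119723e+00  1.14522123e-04 -2.85763271e+00]
```

Gripped, with only 5.6 N on the tool. First lean left, pivoting about rock_axis (22.5 mm ahead of the TCP), with the initial rise.

Scaled: 0.00056 m is 0.0007, -0.00027 m is -0.0003, 0.025 rad is 0.008.

```bash
cat > st.py <<'E'
from h import *
s=r.state();p=s["position"];m=R.from_euler("xyz",s["tcp_rot"]).as_matrix()
by=np.array([-np.sin(.283),np.cos(.283),0]);bx=np.array([np.cos(.283),np.sin(.283),0])
z=m[:,2];foot=p+z*.0395   # underside: TCP was 39.5 mm above it at grasp
print("lean left",round(np.arctan2(-z@by,-z[2]),4),"x-lean",round(-z@bx,4),"rise mm",((foot[2]-.018)*1e3).round(2),"foot y,x mm",((foot-[.4946,.0776,0])@np.c_[by,bx]*1e3).round(2),"F",(s["force"]).round(1),"T",(s["torque"]@np.c_[bx,by]).round(2))
E
python3 st.py; python3 nudge.py '{"moves":[[0.02,0,0.0007,-0.0003,0.008,0,0],[0.02,0,0.0007,-0.0003,0.008,0,0],[0.02,0,0.0007,-0.0003,0.008,0,0],[0.02,0,0.0007,-0.0003,0.008,0,0],[0.02,0,0.0007,-0.0003,0.008,0,0],[0.02,0,0.0007,-0.0003,0.008,0,0]]}' 80; python3 st.py
```

```text
lean left -0.0004 x-lean -0.0001 rise mm 0.07 foot y,x mm [-0.01 -0.02] F [-2.   0.4  5.6] T [0.4 0.3]
t: 5.58
position: [0.4935, 0.0812, 0.0584]
tcp_rot: [-2.991, 0.0, -2.857]
force: [2.0, 0.9, -7.6]
gripper_width: 0.027
finger_force: 79.0
lean left 0.1507 x-lean -0.0002 rise mm 1.36 foot y,x mm [-2.2  -0.08] F [ 2.   0.9 -7.6] T [ 0.95 -0.35]
```

Scaled: -0.00084 m is -0.0011, -0.00025 m is -0.0003, -0.0375 rad is -0.0119.

```bash
python3 nudge.py '{"moves":[[0.02,0,-0.0011,-0.0003,-0.0119,0,0],[0.02,0,-0.0011,-0.0003,-0.0119,0,0],[0.02,0,-0.0011,-0.0003,-0.0119,0,0],[0.02,0,-0.0011,-0.0003,-0.0119,0,0],[0.02,0,-0.0011,-0.0003,-0.0119,0,0],[0.02,0,-0.0011,-0.0003,-0.0119,0,0],[0.02,0,-0.0011,-0.0003,-0.0119,0,0],[0.02,0,-0.0011,-0.0003,-0.0119,0,0]]}' 80; python3 st.py
python3 - <<'E'
from h import *
I=r.read_camera("scene");J=r.read_camera("wrist")
cv2.imwrite("pics/r1.png",np.vstack([cv2.resize(I[150:270,200:360,::-1],(560,420)),J[120:300,:,::-1]]))
E
```

```text
t: 6.25
position: [0.4953, 0.0749, 0.0605]
tcp_rot: [2.989, -0.0, -2.857]
force: [1.2, 2.1, -8.1]
gripper_width: 0.0268
finger_force: 80.7
lean left -0.1525 x-lean 0.0003 rise mm 3.44 foot y,x mm [ 3.2  -0.08] F [ 1.2  2.1 -8.1] T [-0.14 -0.39]
```

View pics/r1.png

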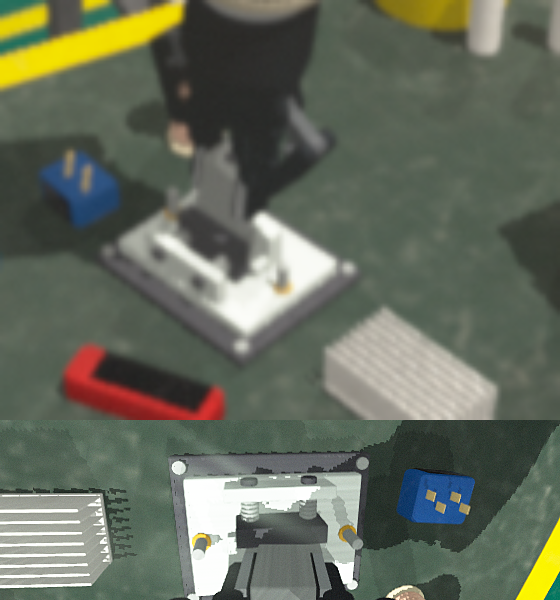

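The nest still sits on the plate with no gap showing, the block leans right, and the bystanders are untouched. Continuing to rock.

Scaled: 0.00084 m is 0.0011, -0.00025 m is -0.0003, 0.0375 rad is 0.0119.

```bash
python3 nudge.py '{"moves":[[0.02,0,0.0011,-0.0003,0.0119,0,0],[0.02,0,0.0011,-0.0003,0.0119,0,0],[0.02,0,0.0011,-0.0003,0.0119,0,0],[0.02,0,0.0011,-0.0003,0.0119,0,0],[0.02,0,0.0011,-0.0003,0.0119,0,0],[0.02,0,0.0011,-0.0003,0.0119,0,0],[0.02,0,0.0011,-0.0003,0.0119,0,0],[0.02,0,0.0011,-0.0003,0.0119,0,0]]}' 80 >/dev/null; python3 st.py;  python3 nudge.py '{"moves":[[0.02,0,-0.0011,-0.0003,-0.0119,0,0],[0.02,0,-0.0011,-0.0003,-0.0119,0,0],[0.02,0,-0.0011,-0.0003,-0.0119,0,0],[0.02,0,-0.0011,-0.0003,-0.0119,0,0],[0.02,0,-0.0011,-0.0003,-0.0119,0,0],[0.02,0,-0.0011,-0.0003,-0.0119,0,0],[0.02,0,-0.0011,-0.0003,-0.0119,0,0],[0.02,0,-0.0011,-0.0003,-0.0119,0,0]]}' 80; python3 st.py
```

```text
lean left 0.1523 x-lean -0.0003 rise mm 5.51 foot y,x mm [-2.78 -0.08] F [  2.   -0.7 -11.5] T [ 0.51 -0.53]
t: 7.68
position: [0.4952, 0.0751, 0.0647]
tcp_rot: [2.989, -0.0, -2.857]
force: [-0.3, 3.2, -7.9]
gripper_width: 0.0272
finger_force: 82.6
lean left -0.1523 x-lean 0.0005 rise mm 7.69 foot y,x mm [ 3.39 -0.12] F [-0.3  3.2 -7.9] T [-0.02 -0.37]
```

Scaled: 0.00084 m is 0.0011, -0.0002 m is -0.0003, 0.0375 rad is 0.0119.

```bash
python3 nudge.py '{"moves":[[0.02,0,0.0011,-0.0003,0.0119,0,0],[0.02,0,0.0011,-0.0003,0.0119,0,0],[0.02,0,0.0011,-0.0003,0.0119,0,0],[0.02,0,0.0011,-0.0003,0.0119,0,0],[0.02,0,0.0011,-0.0003,0.0119,0,0],[0.02,0,0.0011,-0.0003,0.0119,0,0],[0.02,0,0.0011,-0.0003,0.0119,0,0],[0.02,0,0.0011,-0.0003,0.0119,0,0]]}' 80 >/dev/null; python3 st.py;  python3 nudge.py '{"moves":[[0.02,0,-0.0011,-0.0003,-0.0119,0,0],[0.02,0,-0.0011,-0.0003,-0.0119,0,0],[0.02,0,-0.0011,-0.0003,-0.0119,0,0],[0.02,0,-0.0011,-0.0003,-0.0119,0,0],[0.02,0,-0.0011,-0.0003,-0.0119,0,0],[0.02,0,-0.0011,-0.0003,-0.0119,0,0],[0.02,0,-0.0011,-0.0003,-0.0119,0,0],[0.02,0,-0.0011,-0.0003,-0.0119,0,0]]}' 80; python3 st.py
python3 - <<'E'
from h import *
I=r.read_camera("scene");J=r.read_camera("wrist")
cv2.imwrite("pics/r2.png",np.vstack([cv2.resize(I[150:270,200:360,::-1],(560,420)),J[120:300,:,::-1]]))
E
```

```text
lean left 0.1527 x-lean -0.0003 rise mm 9.5 foot y,x mm [-3.27 -0.1 ] F [  2.6  -1.8 -10. ] T [ 0.26 -0.39]
t: 9.02
position: [0.4953, 0.0747, 0.0682]
tcp_rot: [2.99, -0.0, -2.857]
force: [0.7, 2.0, -6.8]
gripper_width: 0.027
finger_force: 84.2
lean left -0.1519 x-lean 0.0003 rise mm 11.14 foot y,x mm [ 2.97 -0.11] F [ 0.7  2.  -6.8] T [-0.34 -0.3 ]
```

View pics/r2.png

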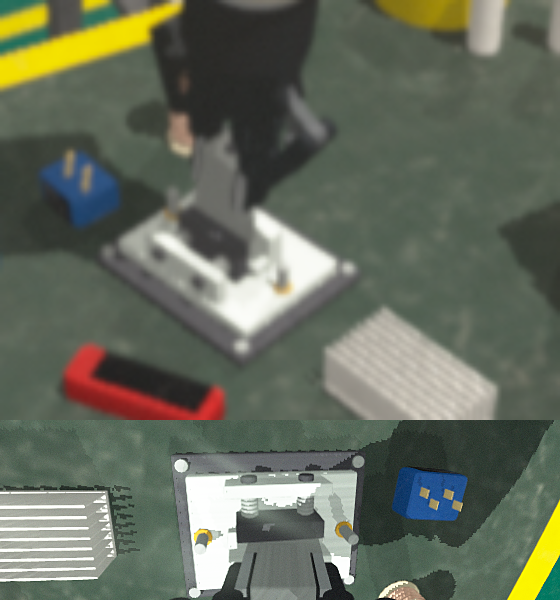

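The nest is unchanged on its plate (the jaw and dowels line up as before), and the block has risen about 11 mm. Four more rocks.

Scaled: 0.00084 m is 0.0011, -0.0002 m is -0.0003, 0.0375 rad is 0.0119.

```bash
python3 nudge.py '{"moves":[[0.02,0,0.0011,-0.0003,0.0119,0,0],[0.02,0,0.0011,-0.0003,0.0119,0,0],[0.02,0,0.0011,-0.0003,0.0119,0,0],[0.02,0,0.0011,-0.0003,0.0119,0,0],[0.02,0,0.0011,-0.0003,0.0119,0,0],[0.02,0,0.0011,-0.0003,0.0119,0,0],[0.02,0,0.0011,-0.0003,0.0119,0,0],[0.02,0,0.0011,-0.0003,0.0119,0,0]]}' 80 >/dev/null; python3 st.py;  python3 nudge.py '{"moves":[[0.02,0,-0.0011,-0.0003,-0.0119,0,0],[0.02,0,-0.0011,-0.0003,-0.0119,0,0],[0.02,0,-0.0011,-0.0003,-0.0119,0,0],[0.02,0,-0.0011,-0.0003,-0.0119,0,0],[0.02,0,-0.0011,-0.0003,-0.0119,0,0],[0.02,0,-0.0011,-0.0003,-0.0119,0,0],[0.02,0,-0.0011,-0.0003,-0.0119,0,0],[0.02,0,-0.0011,-0.0003,-0.0119,0,0]]}' 80 >/dev/null; python3 st.py
python3 nudge.py '{"moves":[[0.02,0,0.0011,-0.0003,0.0119,0,0],[0.02,0,0.0011,-0.0003,0.0119,0,0],[0.02,0,0.0011,-0.0003,0.0119,0,0],[0.02,0,0.0011,-0.0003,0.0119,0,0],[0.02,0,0.0011,-0.0003,0.0119,0,0],[0.02,0,0.0011,-0.0003,0.0119,0,0],[0.02,0,0.0011,-0.0003,0.0119,0,0],[0.02,0,0.0011,-0.0003,0.0119,0,0]]}' 80 >/dev/null; python3 st.py;  python3 nudge.py '{"moves":[[0.02,0,-0.0011,-0.0003,-0.0119,0,0],[0.02,0,-0.0011,-0.0003,-0.0119,0,0],[0.02,0,-0.0011,-0.0003,-0.0119,0,0],[0.02,0,-0.0011,-0.0003,-0.0119,0,0],[0.02,0,-0.0011,-0.0003,-0.0119,0,0],[0.02,0,-0.0011,-0.0003,-0.0119,0,0],[0.02,0,-0.0011,-0.0003,-0.0119,0,0],[0.02,0,-0.0011,-0.0003,-0.0119,0,0]]}' 80; python3 st.py
```

```text
lean left 0.1522 x-lean -0.0005 rise mm 12.91 foot y,x mm [-2.34 -0.08] F [ 1.1  0.1 -9.4] T [ 0.89 -0.37]
lean left -0.1513 x-lean 0.0003 rise mm 14.94 foot y,x mm [ 2.83 -0.1 ] F [ 1.7  1.5 -7.5] T [-0.47 -0.31]
lean left 0.1526 x-lean -0.0005 rise mm 16.83 foot y,x mm [-2.82 -0.08] F [ 1.1  0.3 -7.9] T [ 0.54 -0.32]
t: 11.78
position: [0.4955, 0.0742, 0.0758]
tcp_rot: [2.991, 0.0, -2.857]
force: [1.6, -0.9, -7.0]
gripper_width: 0.0275
finger_force: 85.1
lean left -0.1508 x-lean 0.0001 rise mm 18.78 foot y,x mm [ 2.42 -0.05] F [ 1.6 -0.9 -7. ] T [-0.74 -0.32]
```

Scaled: 0.00084 m is 0.0011, -0.00022 m is -0.0003, 0.0375 rad is 0.0119.

```bash
python3 nudge.py '{"moves":[[0.02,0,0.0011,-0.0003,0.0119,0,0],[0.02,0,0.0011,-0.0003,0.0119,0,0],[0.02,0,0.0011,-0.0003,0.0119,0,0],[0.02,0,0.0011,-0.0003,0.0119,0,0],[0.02,0,0.0011,-0.0003,0.0119,0,0],[0.02,0,0.0011,-0.0003,0.0119,0,0],[0.02,0,0.0011,-0.0003,0.0119,0,0],[0.02,0,0.0011,-0.0003,0.0119,0,0]]}' 80 >/dev/null; python3 st.py;  python3 nudge.py '{"moves":[[0.02,0,-0.0011,-0.0003,-0.0119,0,0],[0.02,0,-0.0011,-0.0003,-0.0119,0,0],[0.02,0,-0.0011,-0.0003,-0.0119,0,0],[0.02,0,-0.0011,-0.0003,-0.0119,0,0],[0.02,0,-0.0011,-0.0003,-0.0119,0,0],[0.02,0,-0.0011,-0.0003,-0.0119,0,0],[0.02,0,-0.0011,-0.0003,-0.0119,0,0],[0.02,0,-0.0011,-0.0003,-0.0119,0,0]]}' 80 >/dev/null; python3 st.py
python3 nudge.py '{"moves":[[0.02,0,0.0011,-0.0003,0.0119,0,0],[0.02,0,0.0011,-0.0003,0.0119,0,0],[0.02,0,0.0011,-0.0003,0.0119,0,0],[0.02,0,0.0011,-0.0003,0.0119,0,0],[0.02,0,0.0011,-0.0003,0.0119,0,0],[0.02,0,0.0011,-0.0003,0.0119,0,0],[0.02,0,0.0011,-0.0003,0.0119,0,0],[0.02,0,0.0011,-0.0003,0.0119,0,0]]}' 80 >/dev/null; python3 st.py
```

```text
lean left 0.1523 x-lean -0.0008 rise mm 20.96 foot y,x mm [-2.54  0.09] F [ 0.4  1.4 -3.8] T [ 0.72 -0.08]
lean left -0.1508 x-lean -0.0011 rise mm 23.51 foot y,x mm [2.35 0.55] F [-0.5 -1.2  4.9] T [-0.49  0.15]
lean left 0.1522 x-lean -0.0015 rise mm 25.14 foot y,x mm [-2.42  0.44] F [ 0.6  1.3 -1.2] T [ 0.55 -0.15]
```

The jaws have let go of the tongue. Bringing it upright while still easing up, then lifting about 20 mm.

Scaled: -0.00086 m is -0.0011, -0.0003 m is -0.0004, -0.038 rad is -0.0121.

```bash
python3 nudge.py '{"moves":[[0.02,0,-0.0011,-0.0004,-0.0121,0,0],[0.02,0,-0.0011,-0.0004,-0.0121,0,0],[0.02,0,-0.0011,-0.0004,-0.0121,0,0],[0.02,0,-0.0011,-0.0004,-0.0121,0,0],[0.02,0,0,0,0,0,0]]}' 80 >/dev/null; python3 st.py; python3 nudge.py '{"moves":[[0.02,0,0,-0.0031,0,0,0],[0.02,0,0,-0.0038,0,0,0],[0.02,0,0,-0.0038,0,0,0],[0.02,0,0,-0.0038,0,0,0],[0.02,0,0,-0.0038,0,0,0],[0.02,0,0,-0.0038,0,0,0],[0.02,0,0,-0.0038,0,0,0],[0.02,0,0,-0.0013,0,0,0]]}' 80; python3 nudge.py '{"moves":[[0.02,0,0,0,0,0,0],[0.02,0,0,0,0,0,0],[0.02,0,0,0,0,0,0],[0.02,0,0,0,0,0,0]]}' 80; python3 st.py
python3 - <<'E'
from h import *
I=r.read_camera("scene");J=r.read_camera("wrist")
cv2.imwrite("pics/r3.png",np.vstack([cv2.resize(I[150:270,200:360,::-1],(560,420)),J[120:300,:,::-1]]))
E
```

```text
lean left -0.0023 x-lean -0.0011 rise mm 26.24 foot y,x mm [-1.73  0.28] F [ 1.2  0.8 -2.4] T [ 0.06 -0.52]
t: 14.87
position: [0.4947, 0.0776, 0.1056]
tcp_rot: [3.14, 0.001, -2.857]
force: [0.2, 1.2, -2.9]
gripper_width: 0.0273
finger_force: 85.7
t: 15.2
position: [0.4944, 0.0774, 0.1049]
tcp_rot: [3.14, -0.0, -2.858]
force: [-0.8, -0.7, -3.3]
gripper_width: 0.0272
finger_force: 85.7
lean left -0.002 x-lean 0.0003 rise mm 47.41 foot y,x mm [-0.04 -0.24] F [-0.8 -0.7 -3.3] T [-0.05 -0.06]
```

View pics/r3.png

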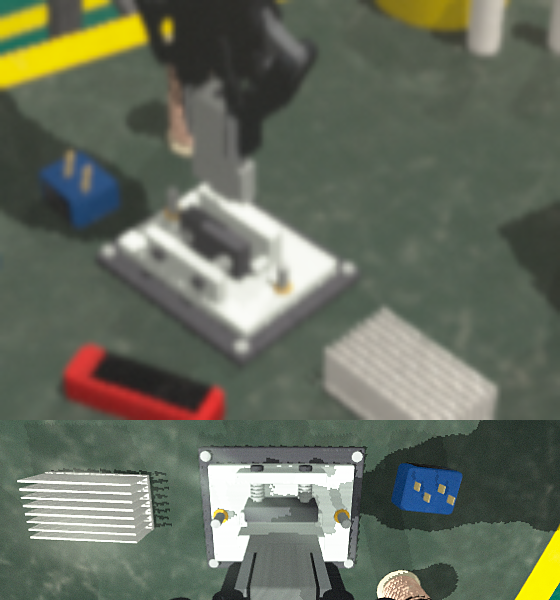

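The block hangs upright above the empty slot, its foot about 19 mm above the nest top. The nest is still seated and the other things have not moved. The tool reads -3 N, which is the block's weight. Handing in.

```bash
python3 -c "
from cell import r
print(r.sign_off())"
```

```text
the job is handed in; nothing more can be done
None
```

The block was rocked free (left first, about ±8.7°, roughly 2 mm per rock) and is held upright over the pocket with its foot about 19 mm above the nest top; the camera views show the nest down on its plate and no visible movement of the other things; the job was handed in after about 15 s of robot time.

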